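# Nip up the fruit mill's loose bearing-cap screw

### The arm

A 6-joint arm with a two-finger parallel gripper is mounted at the origin on the work surface. World frame = base frame: x ahead of the robot, y to its left, z up, the work surface at z = 0. Lengths are in mm, angles in rad, forces in N, time in s.
With the tool pointing down it reaches from about 275 to 750 mm from the base axis. Payload 10.2 kg.
Tool frame: the origin (TCP) lies at the very end of the fingers, on their centre line; the grasp point (between the pads) lies 19 mm behind it; z points along the fingers, y is the line along which they close (so a half turn about z gives the same grasp; the last joint's range is limited). The gripper opens to 85 mm and grips with 20 to 120 N. Pads are 22 mm wide; open, the fingers measure 114 mm over their backs; the gripper's body (76 mm by 85 mm) begins 54 mm behind the grasp point. The pads swing forward as they close: fully open they stand 13 mm farther back than shut.
Start: joints at [1.046, 0.313, 1.498, -0, 1.331, -0.223], TCP at [156.063, 501.274, 231.294] pointing down, gripper open.
Joint ranges: [-2.94, 2.94], [-0.97, 2.17], [0.19, 2.56], [-1.23, 4.37], [0.02, 3.11], [-2.88, 2.88]. Speed limits (rad/s): [2.39, 2.39, 3.01, 3.14, 3.14, 3.14].

### API

Orientations are given as a unit quaternion [w, x, y, z].
In Python, from rig import ctrl, optics gives the robot as it stands. The module is installed in compiled form; this text tells all that it offers.
- The arm moves only by the shell command python3 -m handwheel 'ROWS' [FORCE]. ROWS is JSON, a list that holds one entry, the list of rows, each a list of 5 numbers: the gripper command: -1 is fully open, 1 is shut, values between are in proportion, then the shift along the world's x, y, z in units of 50 mm (1.0 is 50 mm), then the turn about the world's z in units of 8 degrees (1.0 is 8 degrees). In form: [[[gripper, tx, ty, tz, twist], ...]]. A call has 1 to 10 rows; each row shifts and turns the commanded pose from where the row before left it; what a row does not reach is not made up. A row lasts 1/10 s, in which the tool goes at most 50 mm and 8.59 degrees, less where a joint would pass 70% of its speed; a pose out of reach is approached as far as the arm can. A call is refused whole if a number of a shift passes 1 or a number of a turn 1, either way. A call with a gripper value outside its range is refused whole. The fingers move at their own pace and stop on an object; FORCE is the grip in N (left out, the last holds). Time passes only in rows, so rows that do not move let the fingers close. It gives the time, the measured TCP pose, the force, the opening and the grip force at its end, in the units of the state.
- ctrl.sense(): the state, without advancing time (a new reading comes with each control period).
- optics.capture(name): name is "side" or "top" or "wrist"; returns a dict with "img" (384x512x3 uint8, blue, green, red), "K" (3x3 intrinsics, pixels), "R" (3x3) and "t" (3): a world point X has camera coordinates R X + t. Camera axes: x right, y down, z forward; pixel columns grow to the right and rows downward; lengths in mm; the calibration is good to about 2 mm. A picture is of the moment at which its call begins. There is no depth.
- ctrl.finish_job(): hands the job in; it is judged then, once.
The state is a dict: "time_s": time; "joints": joint angles; "dq": joint speeds; "tau": joint torques, N m; "eef_pos": TCP position; "ee_rot": TCP orientation; "force": force on the tool from outside, world axes, zero at the start; "wrist_torque": the same for the moment, N m; "grip_width": opening from 0.0 (shut) to 1.0 (fully open); "grip_force": force on a finger pad.
Only numpy, scipy, OpenCV 4.12 (cv2) and the standard library are available. Lean on these libraries where they do the work, as an engineer would, in place of code of your own. Each camera call takes 0.05 s, during which the arm holds its last target. There are 200 camera calls.

### The job

The bearing-cap screw at the plain end of the fruit mill (the end without gears) has worked loose: take the thicker, 14 mm T-handle hex key from the rack, feel it down into the sunken screw, pressing only lightly and turning it until it drops fully into the socket, and tighten the screw clockwise until it comes up solid, no harder. Then draw the key out and hang it upright back in its own hole in the rack. Leave the thinner key, the bottle, the glass and the parts tray as they are.

Things in the scene. Friction and masses are not known exactly. Their poses are not given: they have to be found in the camera images.
- mill: green two-roller fruit mill, hopper off, fixed. Base 270 x 260 mm; ribbed steel rollers along its y; at y = -100 and +100 mm a bearing cap, 230 x 50 mm, top 140 mm above the bench, with a 32 mm counterbore, 34 mm deep, straight down in its middle and a socket cap screw at the bottom. The +y end has two gears (its screw is tight); the -y end is plain. Origin: centre of the underside
- screw_head (a point): centre of the top face of the loose screw's head, 34 mm down the plain-end cap's counterbore, 106 mm above the bench. Head 24 mm across, black; hexagon socket 10 mm deep, straight down, about 3 degrees of play each way on the 14 mm key. This frame turns with the mill, not with the screw: how the hexagon stands is not known and differs each time. Over 35 N of pressing on its rim bruises it
- screw (a joint): turn of the loose screw in rad: 0 is fully home (a hard stop), -0.8 means 0.8 rad still to turn clockwise seen from above. Starts at -1.0 to -0.6, takes 0.1 to 0.25 N m to turn, stays where it is left and does not rise or sink. At the stop the torque climbs at once: 0.5 N m is tight, 1.5 N m too much. A key caught on the socket's rim can drag the screw round
- key14: 14 mm T-handle hex key, the thicker one, 0.34 to 0.55 kg. Origin: centre of its lower tip; z up the shank, x along the T-bar. Black steel hexagon shank 100 mm long, its last 3 mm tapered: these enter the socket at any angle, the rest only when the hexagons match. Collar 34 mm across at z = 100 to 106 mm. Hangs by the collar in a rack hole, tip 10 mm above the bench, x within 0.8 rad of world x
- key14_bar (a point): centre of the 14 mm key's T-bar, 132 mm above its tip: black coated steel, 100 mm long (x), 18 mm thick (y), 24 mm high (z); below it a neck 18 mm across and 14 mm high down to the collar
- key8: a thinner T-handle hex key (8 mm across flats, T-bar 76 mm long, otherwise the same lengths) in the other hole of the rack; not wanted, leave it there
- rack: grey steel key rack fixed to the bench, 90 x 226 mm, its top plate 10 mm thick with the top at 110 mm above the bench and open below. Two round 24 mm holes at y = +50 and y = -50 mm, 100 mm apart; one holds each key, either way round. Origin: centre of the underside, z up.
- rack_hole_a (a point): centre of the rack hole at the rack's +y, on the top face of the plate
- rack_hole_b (a point): centre of the rack hole at the rack's -y, on the top face of the plate
- bottle: bystander: green glass bottle, 72 mm across, 240 mm high, standing; origin at the centre of its underside
- glass: bystander: stemmed tasting glass, 68 mm across, 140 mm high, standing; origin at the centre of its foot
- tray: bystander: steel parts tray with a few screws, 110 x 150 mm, 28 mm high; origin at the centre of its underside
Mind the look-alikes: they are no part of the job. What is shaped like the key14 but green is not meant.

How it is judged:
By the outcome, as a careful person would: the job done as asked, in the order asked, and still so for the second after the job is handed in, with the robot touching nothing.
It also fails if it takes over 67 s, if anything falls off the work surface, if the arm or the gripper's body presses on something with over 40 N, if the wrist force passes 120 N, or if a joint passes its speed limit or range.

## Working session

There is one attempt and no reset: what is moved stays moved. The work goes in short steps, Python scripts to look and compute and a shell command to move; the robot and the scene stay as the last step left them, time stands still between calls to the robot, and variables do not carry over. Pictures are saved under pics/ and viewed, at most 10 in all, crops included, and the job is handed in when it is done.

```bash
mkdir -p pics; python3 - <<'E'
from rig import ctrl, optics
import cv2,numpy as np,pickle
d={n:optics.capture(n) for n in("top","side")}
pickle.dump(d,open("c0.pkl","wb"))
for n in d: print(n,d[n]["K"],d[n]["R"],d[n]["t"])
cv2.imwrite("pics/a.png",cv2.resize(d["top"]["img"],(800,600),interpolation=cv2.INTER_CUBIC))
cv2.imwrite("pics/b.png",cv2.resize(d["side"]["img"],(800,600),interpolation=cv2.INTER_CUBIC))
print(ctrl.sense())
E
```

```text
top [[457.62021023   0.         246.88609408]
 [  0.         457.62021023 200.24867957]
 [  0.           0.           1.        ]] [[ 0.01286788 -0.9993074  -0.03491616]
 [-0.99499978 -0.00933795 -0.0994396 ]
 [ 0.09904469  0.03602115 -0.99443081]] [ -51.59512409  555.09348111 1074.35860574]
side [[385.02852138   0.         248.93494592]
 [  0.         385.02852138 188.2612654 ]
 [  0.           0.           1.        ]] [[-0.96864911 -0.24842039 -0.00249239]
 [-0.18758847  0.73795514 -0.64825364]
 [ 0.16287869 -0.62746277 -0.76142039]] [ 535.88839981  215.6888308  1011.1175377 ]
{'time_s': 0.1, 'joints': array([ 1.04563034e+00,  3.13374987e-01,  1.49830412e+00,  2.04714255e-05,
        1.33102985e+00, -2.23376425e-01]), 'dq': array([-0.00070312, -0.00097907, -0.00260827,  0.00051097, -0.00278014,
        0.0025147 ]), 'tau': array([ 3.54827025e-03, -4.12893319e+01, -2.60142678e+01, -1.65428537e-04,
        2.99857238e-03,  1.37241659e-05]), 'eef_pos': array([155.92964171, 501.08393936, 230.82351858]), 'ee_rot': array([-2.13310196e-04,  1.50325190e-01,  9.88636448e-01, -5.15878157e-04]), 'force': array([-0.76268911,  0.17967202,  0.47730775]), 'wrist_torque': array([-0.01836238,  0.00623718, -0.03632986]), 'grip_force': 0.0, 'grip_width': 1.0026519703926522}
```

View pics/a.png

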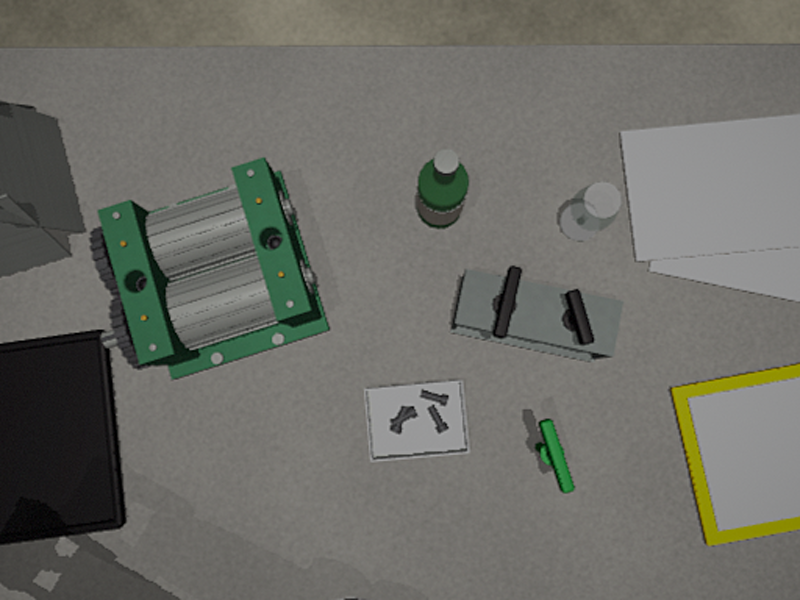

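View pics/b.png

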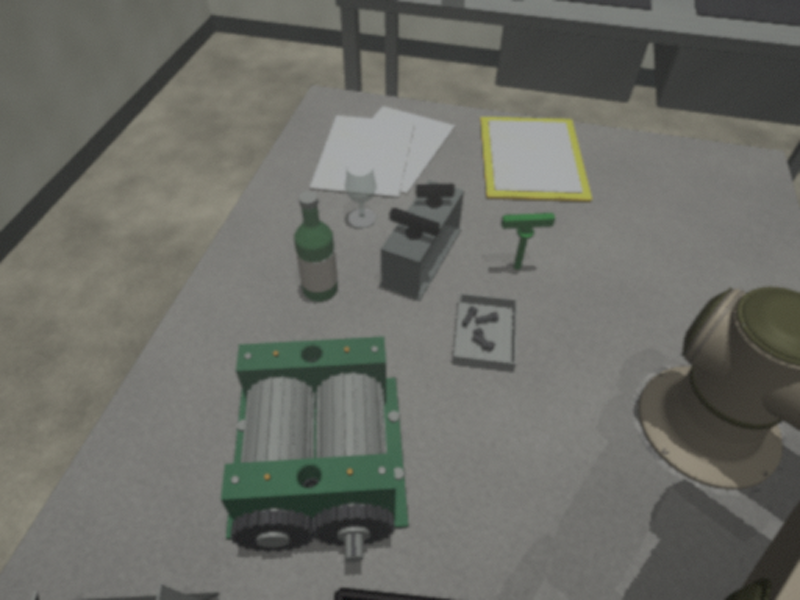

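Top view (800x600 px): candidates are the black key with the long bar (507,302), the black key with the short bar (580,316), and the green T key (556,455). The long black one in the rack fits key14. The plain-end cap hole is at (270,240), and the gears are at the left end. Now measuring, with a confirming crop.

```bash
cat > h.py <<'E'
import numpy as np,cv2
def plane(c,px,z):
    px=np.atleast_2d(np.asarray(px,float)); r=np.c_[px,np.ones(len(px))]@np.linalg.inv(c["K"]).T@c["R"]
    o=-c["R"].T@c["t"]; return o+r*((z-o[2])/r[:,2])[:,None]
def proj(c,X):
    p=(np.atleast_2d(X)@c["R"].T+c["t"])@c["K"].T; return p[:,:2]/p[:,2:]
def tri(cs,ps):
    A=[];b=[]
    for c,p in zip(cs,ps):
        d=np.linalg.inv(c["K"])@[*p,1]; d=c["R"].T@(d/np.linalg.norm(d)); P=np.eye(3)-np.outer(d,d); o=-c["R"].T@c["t"]; A.append(P);b.append(P@o)
    return np.linalg.solve(sum(A),sum(b))
def blobs(c,mask,roi,amin=20):
    x0,y0,x1,y1=roi; m=np.zeros(mask.shape,np.uint8); m[y0:y1,x0:x1]=mask[y0:y1,x0:x1]*255
    cs,_=cv2.findContours(m,cv2.RETR_EXTERNAL,cv2.CHAIN_APPROX_NONE)
    return sorted([k for k in cs if cv2.contourArea(k)>amin],key=cv2.contourArea,reverse=True)
E
python3 - <<'E'
import pickle,cv2,numpy as np
from h import *
d=pickle.load(open("c0.pkl","rb")); T,S=d["top"],d["side"]
mx=lambda c:c["img"].max(2)
for n,c,roi in(("top",T,(300,165,400,230)),("side",S,(240,110,300,160))):
    for k in blobs(c,mx(c)<45,roi):
        r=cv2.minAreaRect(k); b=cv2.boxPoints(r); print(n,r,cv2.contourArea(k))
        w=plane(c,b,154); print(w[:,:2].round(1).tolist(), w.mean(0).round(1))
for n,c,roi in(("top",T,(160,140,190,170)),("top",T,(75,165,100,195)),("side",S,(185,215,215,240)),("side",S,(185,290,215,320))):
    for k in blobs(c,mx(c)<50,roi,15)[:2]:
        r=cv2.minAreaRect(k); print(n,"hole",r,plane(c,[r[0]],140).round(1))
# green cap tops
hsv=cv2.cvtColor(T["img"],cv2.COLOR_BGR2HSV); print("green px",T["img"][120,155],T["img"][180,182])
a=cv2.resize(T["img"][90:240,140:400],(800,462),interpolation=cv2.INTER_CUBIC)
cv2.imwrite("pics/c.png",cv2.convertScaleAbs(a,alpha=1.6))
E
```

```text
top ((323.6066589355469, 192.73724365234375), (12.753917694091797, 46.444576263427734), 16.389541625976562) 381.0
[[516.7, -185.6], [612.1, -213.5], [604.5, -239.3], [509.4, -211.3]] [ 560.7 -212.4  154. ]
top ((367.62847900390625, 203.26148986816406), (35.152225494384766, 15.612568855285645), 73.3007583618164) 369.0
[[569.7, -278.6], [579.5, -310.1], [508.5, -330.1], [498.7, -298.9]] [ 539.1 -304.5  154. ]
side ((269.32354736328125, 147.20590209960938), (19.160314559936523, 8.00367546081543), 14.03624439239502) 49.0
[[565.5, -164.7], [567.5, -197.4], [511.8, -191.5], [510.8, -159.3]] [ 538.9 -178.2  154. ]
top hole ((172.5, 152.0), (12.0, 13.0), 90.0) [[649.2 115.1 140. ]]
top hole ((187.28302001953125, 151.49053955078125), (24.99962043762207, 4.39553689956665), 74.05460357666016) [[650.5  82.5 140. ]]
top hole ((86.20001983642578, 179.6000213623047), (12.521980285644531, 13.416406631469727), 26.56505012512207) [[586.6 303.9 140. ]]
top hole ((97.0, 173.5), (17.0, 4.0), 90.0) [[600.3 280.5 140. ]]
green px [ 72 100  52] [ 77 106  57]
```

View pics/c.png

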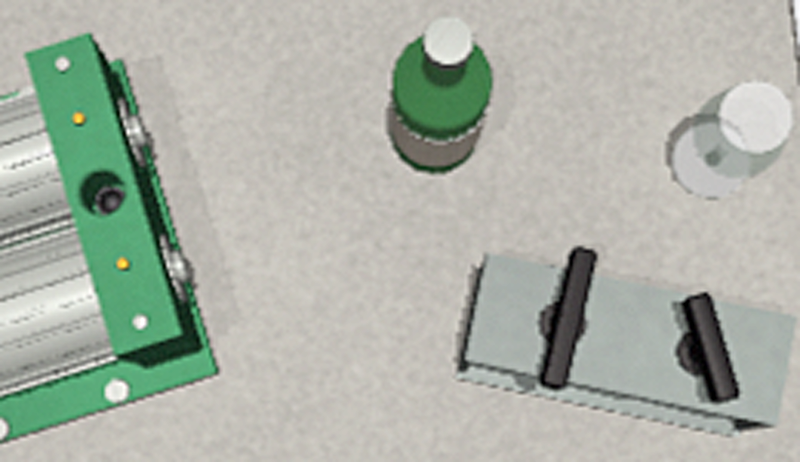

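The crop shows the long-bar key at about (569,317), clearly longer than the right-hand one, so it is key14. The screw is visible at (105,198) in the plain cap. I'll fly over the mill for a near look first.

```bash
python3 -m handwheel '[[[-1,0.8,-0.6,0.2,0],[-1,0.8,-0.6,0.2,0],[-1,0.8,-0.6,0.2,0],[-1,0.8,-0.6,0.2,0],[-1,0.8,-0.6,0.2,0],[-1,0.8,-0.6,0.2,0],[-1,0.8,-0.6,0.2,0],[-1,0.8,-0.6,0.2,0],[-1,0.8,-0.6,0.2,0],[-1,0.8,-0.6,0,0]]]'
python3 - <<'E'
from rig import ctrl,optics
import cv2,pickle
from h import *
w=optics.capture("wrist");pickle.dump(w,open("w1.pkl","wb"));print(ctrl.sense()["eef_pos"],w["K"],w["R"],w["t"],-w["R"].T@w["t"])
print(proj(w,[[649,115,140],[560,-212,154]]))
cv2.imwrite("pics/d.png",w["img"])
E
```

```text
time_s: 1.1
eef_pos: [550.6, 205.1, 320.7]
ee_rot: [0.001, 0.15, 0.989, 0.0]
force: [0.6, 0.8, -0.1]
grip_width: 1.004
grip_force: 0.0
[555.02107395 200.14892997 318.2896603 ] [[295.6559572    0.         259.30192982]
 [  0.         295.6559572  198.46396328]
 [  0.           0.           1.        ]] [[ 0.29618345  0.95512997  0.00145313]
 [ 0.92244454 -0.28644172  0.25893475]
 [ 0.24773257 -0.07535176 -0.96589372]] [-359.74514964 -505.58095497  342.69405437] [488.02447236 224.60649297 462.44126904]
[[212.04170515 277.72250752]
 [-76.62971046 293.09183929]]
```

View pics/d.png

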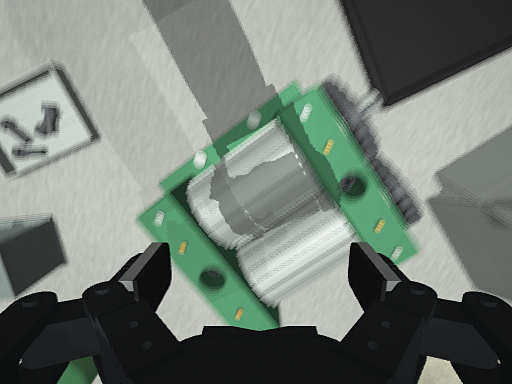

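```bash
python3 -m handwheel '[[[-1,0.6,-0.4,0,0],[-1,0.6,-0.4,-0.2,0],[-1,0.6,-0.4,-0.4,0],[-1,0.6,-0.4,-0.6,0],[-1,0.6,-0.4,-0.6,0],[-1,0.2,-0.2,-0.6,0],[-1,0,0,-0.5,0],[-1,0,0,0,0],[-1,0,0,0,0],[-1,0,0,0,0]]]'
python3 - <<'E'
from rig import ctrl,optics
import cv2,pickle
from h import *
w=optics.capture("wrist");pickle.dump(w,open("w2.pkl","wb"));print(ctrl.sense()["eef_pos"],w["R"],-w["R"].T@w["t"])
p=proj(w,[[649,115,140]])[0];print(p)
x,y=map(int,p); x0,y0=max(x-50,0),max(y-38,0);print(x0,y0)
cv2.imwrite("pics/e.png",cv2.convertScaleAbs(cv2.resize(w["img"][y0:y0+75,x0:x0+100],(800,600),interpolation=cv2.INTER_CUBIC),alpha=2))
E
```

```text
time_s: 2.15
eef_pos: [709.5, 96.9, 176.9]
ee_rot: [0.002, 0.15, 0.989, 0.0]
force: [0.0, -0.0, 0.2]
grip_width: 0.998
grip_force: 0.0
[709.50706699  96.91640427 176.81634463] [[ 0.29560992  0.9553077   0.00140172]
 [ 0.92225044 -0.28576274  0.26037239]
 [ 0.24913631 -0.07567593 -0.96550725]] [646.72656998 116.49355747 318.51122971]
[257.58475472 123.35801941]
207 85
```

View pics/e.png

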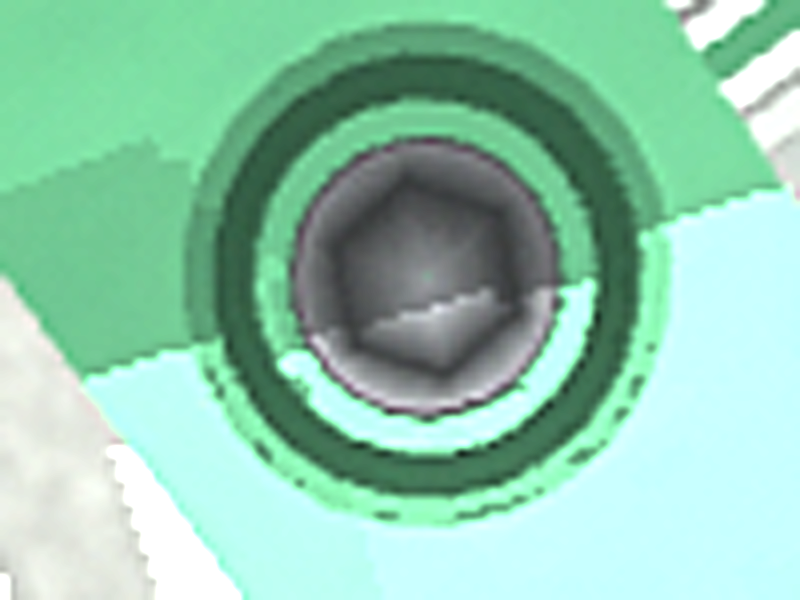

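The hex is clearly visible: head centre is crop (425,276), vertices are near (408,178), (506,212), (517,300), (440,372), (352,337), (335,242), and the counterbore rim centre is (427,272). Converting these.

```bash
python3 - <<'E'
import pickle
from h import *
w=pickle.load(open("w2.pkl","rb"));f=lambda p:(np.array(p)+.5)/8-.5+[207,85]
h=plane(w,f([[425,276]]),106)[0];print("head",h,"rim",plane(w,f([[427,272]]),140)[0])
V=plane(w,f([[408,178],[506,212],[517,300],[440,372],[352,337],[335,242]]),106)
c=V.mean(0);D=(V-c)[:,:2];print("hexc",c,np.hypot(*D.T)); a=np.degrees(np.arctan2(D[:,1],D[:,0]));print(a%60)
print("hex dir mod60",np.degrees(np.angle(np.exp(6j*np.radians(a)).mean()))/6)
hw=plane(w,f([[293,276],[557,276],[425,138],[425,414]]),106);print("head diam",np.linalg.norm(hw[0]-hw[1]),np.linalg.norm(hw[2]-hw[3]))
d=pickle.load(open("c0.pkl","rb"));T=d["top"]
g=lambda p:(np.array(p,float))/3.0769+[140,90]
e=plane(T,g([[583,250],[554,384]]),152);print("bar",e.mean(0),np.linalg.norm(e[0]-e[1]),np.degrees(np.arctan2(*(e[0]-e[1])[1::-1])))
E
```

```text
head [647.10460684 116.96857223 106.        ] rim [646.81828804 117.11489198 140.        ]
hexc [646.9783617  117.12690315 106.        ] [8.11518907 8.58856266 8.18737589 8.38246053 8.38532159 8.33564979]
[54.00849612 49.73299881 57.335125   51.06300249 52.11872429 54.11316882]
hex dir mod60 -6.948720722821734
head diam 22.908105375230182 23.13471977824787
bar [ 560.31655575 -215.12173203  152.        ] 95.36857389917377 -12.264722277807909
```

```bash
python3 -m handwheel '[[[-1,-0.7,-0.1,0.5,0],[-1,-0.7,-0.2,0.5,0],[-1,-0.7,-0.3,0.5,0],[-1,-0.7,-0.5,0.5,0],[-1,0,-0.9,0,0],[-1,0,-0.9,0,0],[-1,0,-0.9,0,0],[-1,0,-0.9,0,0],[-1,0,-0.9,0,0],[-1,0,0,0,0]]]'
python3 -m handwheel '[[[-1,0.4,-0.4,-0.4,0.3],[-1,0.4,-0.3,-0.4,0.3],[-1,0.4,-0.2,-0.3,0],[-1,0,0,0,0],[-1,0,0,0,0],[-1,0,0,0,0]]]'
python3 - <<'E'
from rig import ctrl,optics
import cv2,pickle
from h import *
w=optics.capture("wrist");pickle.dump(w,open("w3.pkl","wb"));print(ctrl.sense()["eef_pos"],-w["R"].T@w["t"])
p=proj(w,[[560,-215,152]])[0];print(p)
cv2.imwrite("pics/f.png",cv2.convertScaleAbs(cv2.resize(w["img"][0:288,64:448],(800,600),interpolation=cv2.INTER_CUBIC),alpha=1.8))
E
```

```text
time_s: 3.2
eef_pos: [568.6, -188.2, 275.4]
ee_rot: [0.001, 0.153, 0.988, -0.001]
force: [0.5, -0.1, -0.7]
grip_width: 1.003
grip_force: 0.0
time_s: 3.8
eef_pos: [629.1, -227.8, 221.5]
ee_rot: [0.001, 0.108, 0.994, -0.0]
force: [0.4, -0.1, 0.7]
grip_width: 1.001
grip_force: 0.0
[ 629.03647408 -227.92855381  221.47457768] [ 565.02671634 -213.36978042  363.1739453 ]
[255.46266052 112.06151801]
```

View pics/f.png

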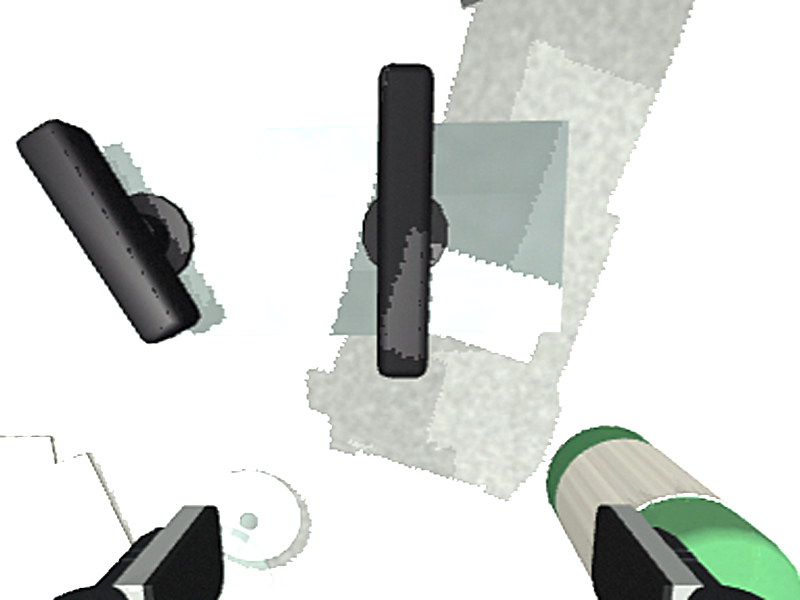

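The bar runs from (406,65) to (403,377) in this view, and the collar is centred at about (404,225). The bottle and glass are near the fingers but not touched. Measuring the bar.

```bash
python3 - <<'E'
import pickle
from h import *
w=pickle.load(open("w3.pkl","rb"))
g=lambda p:(np.array(p,float)+.5)/2.0833-.5+[64,0]
e=plane(w,g([[406,65],[403.5,377]]),153);print("bar",e.mean(0),np.linalg.norm(e[0]-e[1]),np.degrees(np.arctan2(*(e[1]-e[0])[1::-1])))
s=plane(w,g([[379,150],[433,150],[379,320],[429.5,320]]),153);print(np.linalg.norm(s[0]-s[1]),np.linalg.norm(s[2]-s[3]),(s[:2].mean(0)),s[2:].mean(0))
print("collar",plane(w,g([[405,231]]),116),plane(w,g([[364,231],[448,231]]),116))
# rack plate top: left/right visible edge
print("rack corner",plane(w,g([[568,121],[561,333]]),110))
k=blobs(w,w["img"].max(2)<60,(230,20,290,190))[0];r=cv2.minAreaRect(k);print(r);
E
```

```text
bar [ 559.4119078 -213.0939145  153.       ] 97.4954637246076 -12.93113491701793
17.108708087205052 17.140670160900857 [ 535.53361769 -207.39006873  153.        ] [ 587.72800799 -219.49330094  153.        ]
collar [[ 558.52247734 -212.93775118  116.        ]] [[ 555.13821069 -228.34779001  116.        ]
 [ 562.07174719 -196.77638095  116.        ]]
rack corner [[ 532.69055711 -144.27408879  110.        ]
 [ 611.38355978 -158.9552285   110.        ]]
((258.0, 105.5), (151.0, 40.0), 90.0)
```

```bash
python3 -m handwheel '[[[0,-0.5,0.1,0,0],[0,-0.5,0.1,0,-0.05],[0,-0.4,0.1,0,0],[0,0,0,0,0],[0,0,0,-0.5,0],[0,0,0,-0.4,0],[0,0,0,0,0],[0,0,0,0,0]]]'
```

```text
time_s: 4.65
eef_pos: [559.6, -213.6, 175.7]
ee_rot: [0.001, 0.112, 0.994, -0.0]
force: [-0.0, 0.2, 0.3]
grip_width: 0.5
grip_force: 0.0
```

```bash
python3 -m handwheel '[[[0,0,0,-0.3,0],[0,0,0,-0.3,0],[0,0,0,-0.3,0],[0,0,0,-0.16,0],[0,0,0,0,0],[0,0,0,0,0]]]'; python3 -m handwheel '[[[1,0,0,0,0],[1,0,0,0,0],[1,0,0,0,0],[1,0,0,0,0],[1,0,0,0,0],[1,0,0,0,0],[1,0,0,0,0],[1,0,0,0,0]]]' 100; python3 -c "
from rig import ctrl;s=ctrl.sense();print(s['force'],s['wrist_torque'],s['joints'])"
```

```text
time_s: 5.25
eef_pos: [559.6, -213.7, 122.7]
ee_rot: [0.001, 0.112, 0.994, -0.0]
force: [-0.6, -0.0, -0.4]
grip_width: 0.503
grip_force: 0.0
time_s: 6.05
eef_pos: [559.5, -213.8, 122.7]
ee_rot: [0.001, 0.112, 0.994, -0.0]
force: [-0.5, 0.3, 6.7]
grip_width: 0.191
grip_force: 98.2
[-0.54207076  0.31919768  6.6908808 ] [-0.01095013  0.0766477  -0.00873243] [-5.60383375e-01  5.70889607e-01  1.40536649e+00 -9.70549956e-05
  1.16331068e+00 -1.90615109e+00]
```

```bash
python3 -m handwheel '[[[1,0,0,0.2,0],[1,0,0,0.4,0],[1,0,0,0.5,0],[1,0,0,0.5,0],[1,0,0,0.6,0],[1,0,0,0.6,0],[1,0,0,0.6,0],[1,0,0,0.4,0],[1,0,0,0,0],[1,0,0,0,0]]]'; python3 -m handwheel '[[[1,0,0.4,0,0],[1,0,0.8,0,0],[1,0,0.8,0,0],[1,0,0.8,0,0],[1,0,0.8,0,0],[1,0,0.4,0,0],[1,0,0,0,0],[1,0,0,0,0],[1,0,0,0,0]]]'
python3 - <<'E'
from rig import ctrl,optics
import cv2,pickle
from h import *
s=ctrl.sense();d={n:optics.capture(n) for n in("wrist","side")};pickle.dump((s,d),open("w4.pkl","wb"));w=d["wrist"]
print(s["eef_pos"],s["force"],s["wrist_torque"],s["grip_width"])
T=s["eef_pos"]-[0,0,112.7]
for n in d: print(n,proj(d[n],[T,T+[0,0,100]]))
x,y=map(int,proj(d["side"],[T])[0])
a=cv2.convertScaleAbs(cv2.resize(w["img"][84:384,106:406],(400,400)),alpha=1.8)
b=cv2.convertScaleAbs(cv2.resize(d["side"]["img"][y-70:y+30,x-50:x+50],(400,400),interpolation=cv2.INTER_CUBIC),alpha=1.5)
print(x-50,y-70)
cv2.imwrite("pics/g.png",np.hstack([a,b]))
E
```

```text
time_s: 7.05
eef_pos: [558.8, -213.3, 310.5]
ee_rot: [-0.001, 0.112, 0.994, 0.0]
force: [-0.1, 0.4, -5.3]
grip_width: 0.194
grip_force: 97.6
time_s: 7.95
eef_pos: [558.9, -14.1, 310.8]
ee_rot: [-0.001, 0.113, 0.994, -0.0]
force: [-0.6, 0.3, -3.4]
grip_width: 0.195
grip_force: 98.0
[558.87021179 -14.05300624 310.83217236] [-0.56813346  0.34954064 -3.37881689] [-0.07032016  0.04054072 -0.0139735 ] 0.19459150860605048
wrist [[258.84786488 195.93660501]
 [258.64431583 240.04756741]]
side [[247.94701028 177.0488284 ]
 [247.75335048 147.84686328]]
197 107
```

View pics/g.png

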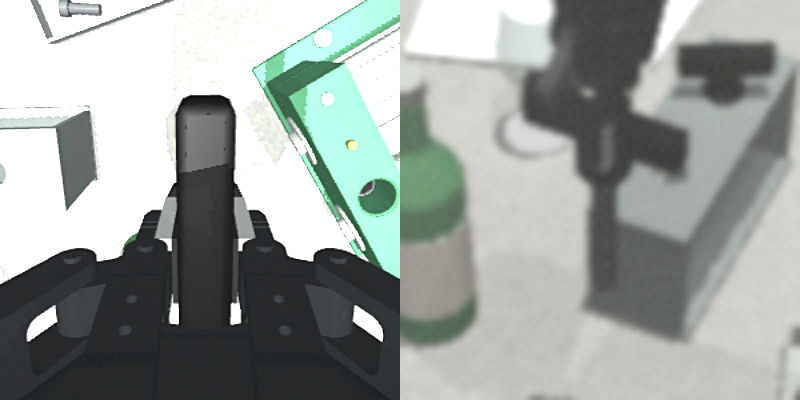

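The key hangs straight (tip at side-crop (600,292), about where predicted). Moving over the screw.

```bash
python3 -m handwheel '[[[1,0.4,0.6,0,0.4],[1,0.4,0.6,0,0.35],[1,0.4,0.6,0,0],[1,0.4,0.6,-0.2,0],[1,0.16,0.22,-0.5,0],[1,0,0,-0.3,0],[1,0,0,0,0],[1,0,0,0,0],[1,0,0,0,0]]]'
python3 - <<'E'
from rig import ctrl,optics
import cv2,pickle
from h import *
s,d=pickle.load(open("w4.pkl","rb"));w=d["wrist"]
t=s["eef_pos"];e=plane(w,[[260.8,157]],t[2]+31)[0];print("far bar end from TCP",e-t,np.linalg.norm((e-t)[:2]))
s=ctrl.sense();d={n:optics.capture(n) for n in("top","side")};pickle.dump((s,d),open("w5.pkl","wb"))
print(s["eef_pos"],s["force"],s["wrist_torque"])
T=s["eef_pos"]-[0,0,112.7];c=d["side"]
print(proj(c,[T,[647,117,140]]));x,y=map(int,proj(c,[T])[0])
b=cv2.convertScaleAbs(cv2.resize(c["img"][y-60:y+40,x-50:x+50],(600,600),interpolation=cv2.INTER_CUBIC),alpha=1.6);print(x-50,y-60)
cv2.imwrite("pics/h.png",b)
E
```

```text
time_s: 8.95
eef_pos: [647.4, 116.9, 263.1]
ee_rot: [0.001, 0.061, 0.998, 0.0]
force: [0.2, -0.4, -2.7]
grip_width: 0.198
grip_force: 98.5
far bar end from TCP [-50.31182927  12.43413061  31.        ] 51.82555131265821
[647.43170257 116.88799339 263.07270687] [ 0.17585003 -0.43250004 -2.7487546 ] [-0.01621921 -0.01509637  0.026319  ]
[[198.91319993 222.67785168]
 [199.49867022 225.22461128]]
148 162
```

View pics/h.png

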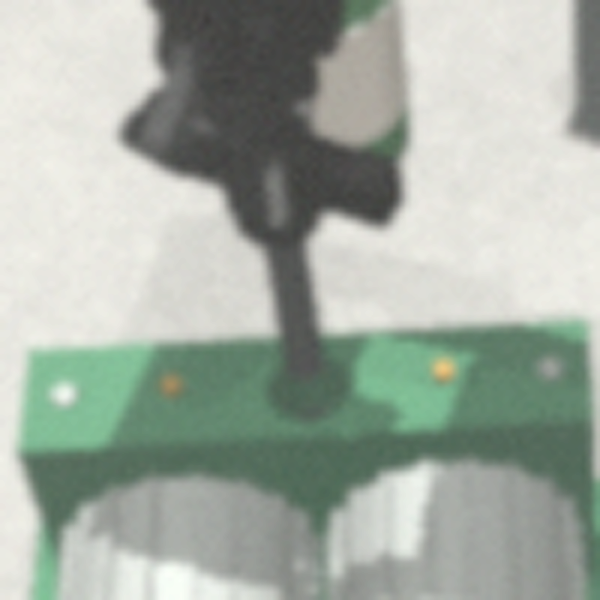

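```bash
python3 -m handwheel '[[[1,0,0,-0.2,0],[1,0,0,-0.2,0],[1,0,0,-0.2,0],[1,0,0,-0.16,0],[1,0,0,0,0],[1,0,0,0,0]]]'; python3 -m handwheel '[[[1,0,0,-0.03,0],[1,0,0,-0.03,0],[1,0,0,-0.03,0],[1,0,0,-0.03,0],[1,0,0,0,0]]]'; python3 -m handwheel '[[[1,0,0,-0.02,0],[1,0,0,-0.02,0],[1,0,0,0,0]]]'
```

```text
time_s: 9.65
eef_pos: [647.1, 117.5, 223.6]
ee_rot: [0.0, 0.06, 0.998, -0.0]
force: [0.7, 0.1, -2.9]
grip_width: 0.195
grip_force: 98.5
time_s: 10.15
eef_pos: [647.0, 117.5, 217.3]
ee_rot: [-0.0, 0.06, 0.998, 0.0]
force: [-0.8, 0.3, -2.9]
grip_width: 0.194
grip_force: 98.5
time_s: 10.45
eef_pos: [647.1, 117.5, 215.6]
ee_rot: [0.0, 0.06, 0.998, -0.0]
force: [0.5, 0.6, -2.6]
grip_width: 0.197
grip_force: 98.6
```

```bash
for i in 1 2 3; do echo; done; python3 -m handwheel '[[[1,0,0,-0.02,0],[1,0,0,0,0]]]'; python3 -m handwheel '[[[1,0,0,-0.02,0],[1,0,0,0,0]]]';python3 -m handwheel '[[[1,0,0,-0.02,0],[1,0,0,0,0]]]'
```

```text
time_s: 10.65
eef_pos: [647.3, 117.5, 215.4]
ee_rot: [0.001, 0.06, 0.998, 0.0]
force: [-0.6, 0.3, 3.7]
grip_width: 0.195
grip_force: 99.5
time_s: 10.85
eef_pos: [647.4, 117.5, 215.2]
ee_rot: [0.001, 0.06, 0.998, 0.0]
force: [-1.6, -0.2, 7.1]
grip_width: 0.19
grip_force: 100.2
time_s: 11.05
eef_pos: [647.5, 117.5, 215.0]
ee_rot: [0.002, 0.06, 0.998, 0.0]
force: [-2.1, -0.2, 12.0]
grip_width: 0.197
grip_force: 100.8
```

Contact at tip ≈103 mm, so the taper is in and the hexagons are mismatched: the flats must be 30° off. Lift slightly, turn, press again.

```bash
python3 -m handwheel '[[[1,0,0,0.08,0],[1,0,0,0,-0.9],[1,0,0,0,-0.9],[1,0,0,0,-0.9],[1,0,0,0,-0.7],[1,0,0,0,0],[1,0,0,-0.03,0],[1,0,0,-0.02,0],[1,0,0,0,0]]]'; python3 -m handwheel '[[[1,0,0,-0.02,0],[1,0,0,0,0]]]'; python3 -c "
from rig import ctrl;s=ctrl.sense();print(s['wrist_torque'],s['joints'][5])"
```

```text
time_s: 11.95
eef_pos: [647.2, 117.3, 213.7]
ee_rot: [0.0, 0.293, 0.956, -0.0]
force: [1.0, -1.5, -2.7]
grip_width: 0.194
grip_force: 98.6
time_s: 12.15
eef_pos: [647.1, 117.3, 212.8]
ee_rot: [0.0, 0.293, 0.956, -0.0]
force: [2.0, -2.0, -1.8]
grip_width: 0.192
grip_force: 98.5
[-0.55095538 -0.50516838 -0.01741136] -0.9743030166235195
```

```bash
python3 -m handwheel '[[[1,0,0,-0.03,0],[1,0,0,-0.03,0],[1,0,0,0,0]]]'; python3 -m handwheel '[[[1,0,0,-0.02,0],[1,0,0,0,0]]]';  python3 -m handwheel '[[[1,0,0,-0.02,0],[1,0,0,0,0]]]'; python3 -c "
from rig import ctrl;s=ctrl.sense();print(s['wrist_torque'],s['joints'][5])"
```

```text
time_s: 12.45
eef_pos: [647.1, 117.4, 209.8]
ee_rot: [-0.0, 0.293, 0.956, -0.0]
force: [2.1, -1.6, -3.1]
grip_width: 0.197
grip_force: 98.4
time_s: 12.65
eef_pos: [647.1, 117.4, 209.0]
ee_rot: [0.0, 0.293, 0.956, -0.0]
force: [1.4, -2.0, -2.6]
grip_width: 0.196
grip_force: 98.6
time_s: 12.85
eef_pos: [647.2, 117.4, 208.6]
ee_rot: [0.0, 0.293, 0.956, 0.0]
force: [0.1, -1.3, 2.6]
grip_width: 0.194
grip_force: 99.3
[-0.74721255 -0.35079608 -0.02762307] -0.9738725465861057
```

Fully seated at tip ≈96 mm. Turning clockwise while watching torque.

```bash
q(){ python3 -c "
from rig import ctrl;import numpy as np;s=ctrl.sense();e=s['ee_rot'];print('Mz',s['wrist_torque'].round(3),'psi',np.degrees(2*np.arctan2(e[2],e[1]))-90,s['eef_pos'].round(1),s['force'].round(1))"; }; python3 -m handwheel '[[[1,0,0,0,-0.3],[1,0,0,0,-0.3],[1,0,0,0,-0.3],[1,0,0,0,-0.3]]]'>/dev/null;q; python3 -m handwheel '[[[1,0,0,0,-0.4],[1,0,0,0,-0.4],[1,0,0,0,-0.4],[1,0,0,0,-0.4]]]'>/dev/null;q; python3 -m handwheel '[[[1,0,0,0,-0.3],[1,0,0,0,-0.3],[1,0,0,0,0]]]'>/dev/null;q
```

```text
Mz [-1.009 -0.338  0.314] psi 46.23482611759667 [647.3 117.3 208.6] [ 2.2 -4.   2.1]
Mz [-0.769 -0.195  0.276] psi 33.403992092852164 [647.3 117.3 208.6] [ 1.4 -3.6  1.8]
Mz [-1.029 -0.303  0.169] psi 28.704166107691023 [647.3 117.3 208.6] [-0.7 -2.7  2.7]
```

```bash
cat > q.sh <<'E'
python3 -c "
from rig import ctrl;import numpy as np;s=ctrl.sense();e=s['ee_rot'];print(s['time_s'],'M',s['wrist_torque'].round(3),'psi',(np.degrees(2*np.arctan2(e[2],e[1]))-90).round(2),s['eef_pos'].round(1),s['force'].round(1))"
E
python3 -m handwheel '[[[1,0,0,0,-0.25],[1,0,0,0,0]]]'>/dev/null;sh q.sh
python3 -m handwheel '[[[1,0,0,0,-0.25],[1,0,0,0,0]]]'>/dev/null;sh q.sh
python3 -m handwheel '[[[1,0,0,0,-0.25],[1,0,0,0,0]]]'>/dev/null;sh q.sh
python3 -m handwheel '[[[1,0,0,0,-0.2],[1,0,0,0,0]]]'>/dev/null;sh q.sh
```

```text
14.15 M [-1.199 -0.264  0.199] psi 26.75 [647.3 117.3 208.6] [ 1.9 -2.8  3. ]
14.35 M [-1.246 -0.291  0.196] psi 24.77 [647.3 117.4 208.6] [ 0.6 -3.1  4.9]
14.55 M [-1.233 -0.294  0.135] psi 22.78 [647.3 117.4 208.6] [ 1.6 -3.5  6.5]
14.75 M [-1.253 -0.237  0.184] psi 21.2 [647.3 117.4 208.6] [ 0.1 -3.4  6.1]
```

```bash
cat > g.sh <<'E'
python3 -c "
from rig import ctrl;import numpy as np,sys;s=ctrl.sense();e=s['ee_rot'];print(s['time_s'],'Mz',s['wrist_torque'][2].round(3),'psi',(np.degrees(2*np.arctan2(e[2],e[1]))-90).round(2),'fz',s['force'][2].round(1));sys.exit(int(s['wrist_torque'][2]>.4))"
E
python3 -m handwheel '[[[1,0,0,0,-0.07],[1,0,0,0,0]]]'>/dev/null;sh g.sh&&
python3 -m handwheel '[[[1,0,0,0,-0.07],[1,0,0,0,0]]]'>/dev/null&&sh g.sh&&
python3 -m handwheel '[[[1,0,0,0,-0.07],[1,0,0,0,0]]]'>/dev/null&&sh g.sh&&
python3 -m handwheel '[[[1,0,0,0,-0.07],[1,0,0,0,0]]]'>/dev/null&&sh g.sh&&
python3 -m handwheel '[[[1,0,0,0,-0.07],[1,0,0,0,0]]]'>/dev/null&&sh g.sh&&
python3 -m handwheel '[[[1,0,0,0,-0.07],[1,0,0,0,0]]]'>/dev/null&&sh g.sh&&
python3 -m handwheel '[[[1,0,0,0,-0.07],[1,0,0,0,0]]]'>/dev/null&&sh g.sh&&
python3 -m handwheel '[[[1,0,0,0,-0.07],[1,0,0,0,0]]]'>/dev/null&&sh g.sh&&
python3 -m handwheel '[[[1,0,0,0,-0.07],[1,0,0,0,0]]]'>/dev/null&&sh g.sh&&
python3 -m handwheel '[[[1,0,0,0,-0.07],[1,0,0,0,0]]]'>/dev/null&&sh g.sh&&
python3 -m handwheel '[[[1,0,0,0,-0.07],[1,0,0,0,0]]]'>/dev/null&&sh g.sh&&
python3 -m handwheel '[[[1,0,0,0,-0.07],[1,0,0,0,0]]]'>/dev/null&&sh g.sh&&
python3 -m handwheel '[[[1,0,0,0,-0.07],[1,0,0,0,0]]]'>/dev/null&&sh g.sh
```

```text
14.95 Mz 0.273 psi 20.66 fz 5.7
15.15 Mz 0.201 psi 20.1 fz 5.0
15.35 Mz 0.233 psi 19.55 fz 5.8
15.55 Mz 0.217 psi 18.99 fz 5.5
15.75 Mz 0.145 psi 18.42 fz 5.5
15.95 Mz 0.264 psi 17.87 fz 5.1
16.15 Mz 0.227 psi 17.3 fz 5.3
16.35 Mz 0.242 psi 16.74 fz 4.7
16.55 Mz 0.204 psi 16.19 fz 5.3
16.75 Mz 0.215 psi 15.62 fz 4.5
16.95 Mz 0.245 psi 15.07 fz 5.3
17.15 Mz 0.202 psi 14.51 fz 4.8
17.35 Mz 0.211 psi 13.94 fz 5.0
```

```bash
python3 -m handwheel '[[[1,0,0,0,-0.07],[1,0,0,0,0]]]'>/dev/null;sh g.sh&&
python3 -m handwheel '[[[1,0,0,0,-0.07],[1,0,0,0,0]]]'>/dev/null&&sh g.sh&&
python3 -m handwheel '[[[1,0,0,0,-0.07],[1,0,0,0,0]]]'>/dev/null&&sh g.sh&&
python3 -m handwheel '[[[1,0,0,0,-0.07],[1,0,0,0,0]]]'>/dev/null&&sh g.sh&&
python3 -m handwheel '[[[1,0,0,0,-0.07],[1,0,0,0,0]]]'>/dev/null&&sh g.sh&&
python3 -m handwheel '[[[1,0,0,0,-0.07],[1,0,0,0,0]]]'>/dev/null&&sh g.sh&&
python3 -m handwheel '[[[1,0,0,0,-0.07],[1,0,0,0,0]]]'>/dev/null&&sh g.sh&&
python3 -m handwheel '[[[1,0,0,0,-0.07],[1,0,0,0,0]]]'>/dev/null&&sh g.sh&&
python3 -m handwheel '[[[1,0,0,0,-0.07],[1,0,0,0,0]]]'>/dev/null&&sh g.sh&&
python3 -m handwheel '[[[1,0,0,0,-0.07],[1,0,0,0,0]]]'>/dev/null&&sh g.sh&&
python3 -m handwheel '[[[1,0,0,0,-0.07],[1,0,0,0,0]]]'>/dev/null&&sh g.sh&&
python3 -m handwheel '[[[1,0,0,0,-0.07],[1,0,0,0,0]]]'>/dev/null&&sh g.sh&&
python3 -m handwheel '[[[1,0,0,0,-0.07],[1,0,0,0,0]]]'>/dev/null&&sh g.sh&&
python3 -m handwheel '[[[1,0,0,0,-0.07],[1,0,0,0,0]]]'>/dev/null&&sh g.sh&&
python3 -m handwheel '[[[1,0,0,0,-0.07],[1,0,0,0,0]]]'>/dev/null&&sh g.sh&&
python3 -m handwheel '[[[1,0,0,0,-0.07],[1,0,0,0,0]]]'>/dev/null&&sh g.sh&&
python3 -m handwheel '[[[1,0,0,0,-0.07],[1,0,0,0,0]]]'>/dev/null&&sh g.sh&&
python3 -m handwheel '[[[1,0,0,0,-0.07],[1,0,0,0,0]]]'>/dev/null&&sh g.sh
```

```text
17.55 Mz 0.207 psi 13.39 fz 5.1
17.75 Mz 0.263 psi 12.83 fz 4.9
17.95 Mz 0.213 psi 12.27 fz 5.8
18.15 Mz 0.274 psi 11.71 fz 4.3
18.35 Mz 0.244 psi 11.15 fz 5.4
18.55 Mz 0.246 psi 10.59 fz 5.3
18.75 Mz 0.193 psi 10.03 fz 5.6
18.95 Mz 0.185 psi 9.46 fz 4.9
19.15 Mz 0.249 psi 8.91 fz 4.3
19.35 Mz 0.267 psi 8.35 fz 5.2
19.55 Mz 0.252 psi 7.79 fz 5.0
19.75 Mz 0.28 psi 7.23 fz 5.6
19.95 Mz 0.26 psi 6.66 fz 5.1
20.15 Mz 0.283 psi 6.11 fz 4.9
20.35 Mz 0.219 psi 5.55 fz 5.2
20.55 Mz 0.204 psi 4.99 fz 5.3
20.75 Mz 0.244 psi 4.43 fz 6.1
20.95 Mz 0.207 psi 3.87 fz 5.8
```

```bash
python3 -m handwheel '[[[1,0,0,0,-0.07],[1,0,0,0,0]]]'>/dev/null;sh g.sh&&
python3 -m handwheel '[[[1,0,0,0,-0.07],[1,0,0,0,0]]]'>/dev/null&&sh g.sh&&
python3 -m handwheel '[[[1,0,0,0,-0.07],[1,0,0,0,0]]]'>/dev/null&&sh g.sh&&
python3 -m handwheel '[[[1,0,0,0,-0.07],[1,0,0,0,0]]]'>/dev/null&&sh g.sh&&
python3 -m handwheel '[[[1,0,0,0,-0.07],[1,0,0,0,0]]]'>/dev/null&&sh g.sh&&
python3 -m handwheel '[[[1,0,0,0,-0.07],[1,0,0,0,0]]]'>/dev/null&&sh g.sh&&
python3 -m handwheel '[[[1,0,0,0,-0.07],[1,0,0,0,0]]]'>/dev/null&&sh g.sh&&
python3 -m handwheel '[[[1,0,0,0,-0.07],[1,0,0,0,0]]]'>/dev/null&&sh g.sh&&
python3 -m handwheel '[[[1,0,0,0,-0.07],[1,0,0,0,0]]]'>/dev/null&&sh g.sh&&
python3 -m handwheel '[[[1,0,0,0,-0.07],[1,0,0,0,0]]]'>/dev/null&&sh g.sh&&
python3 -m handwheel '[[[1,0,0,0,-0.07],[1,0,0,0,0]]]'>/dev/null&&sh g.sh&&
python3 -m handwheel '[[[1,0,0,0,-0.07],[1,0,0,0,0]]]'>/dev/null&&sh g.sh&&
python3 -m handwheel '[[[1,0,0,0,-0.07],[1,0,0,0,0]]]'>/dev/null&&sh g.sh
```

```text
21.15 Mz 0.256 psi 3.3 fz 4.7
21.35 Mz 0.184 psi 2.75 fz 4.7
21.55 Mz 0.206 psi 2.18 fz 4.6
21.75 Mz 0.222 psi 1.63 fz 5.3
21.95 Mz 0.201 psi 1.07 fz 4.2
22.15 Mz 0.217 psi 0.5 fz 5.0
22.35 Mz 0.211 psi -0.05 fz 5.3
22.55 Mz 0.204 psi -0.62 fz 4.6
22.75 Mz 0.266 psi -1.17 fz 5.2
22.95 Mz 0.185 psi -1.74 fz 4.8
23.15 Mz 0.253 psi -2.3 fz 4.8
23.35 Mz 0.258 psi -2.85 fz 4.2
23.55 Mz 0.255 psi -3.42 fz 4.5
```

```bash
python3 -m handwheel '[[[1,0,0,0,-0.07],[1,0,0,0,0]]]'>/dev/null;sh g.sh&&
python3 -m handwheel '[[[1,0,0,0,-0.07],[1,0,0,0,0]]]'>/dev/null&&sh g.sh&&
python3 -m handwheel '[[[1,0,0,0,-0.07],[1,0,0,0,0]]]'>/dev/null&&sh g.sh&&
python3 -m handwheel '[[[1,0,0,0,-0.07],[1,0,0,0,0]]]'>/dev/null&&sh g.sh&&
python3 -m handwheel '[[[1,0,0,0,-0.07],[1,0,0,0,0]]]'>/dev/null&&sh g.sh&&
python3 -m handwheel '[[[1,0,0,0,-0.07],[1,0,0,0,0]]]'>/dev/null&&sh g.sh&&
python3 -m handwheel '[[[1,0,0,0,-0.07],[1,0,0,0,0]]]'>/dev/null&&sh g.sh&&
python3 -m handwheel '[[[1,0,0,0,-0.07],[1,0,0,0,0]]]'>/dev/null&&sh g.sh&&
python3 -m handwheel '[[[1,0,0,0,-0.07],[1,0,0,0,0]]]'>/dev/null&&sh g.sh; sh q.sh
```

```text
23.75 Mz 0.253 psi -3.98 fz 5.8
23.95 Mz 0.273 psi -4.53 fz 5.3
24.15 Mz 0.433 psi -5.08 fz 4.4
24.15 M [-0.919 -0.375  0.433] psi -5.08 [647.3 117.4 208.6] [ 1.6 -2.8  4.4]
```

Stop felt. Taking it a little over 0.5 N m.

```bash
python3 -m handwheel '[[[1,0,0,0,-0.04],[1,0,0,0,0]]]'>/dev/null; sh q.sh
```

```text
24.35 M [-1.273 -0.324  0.454] psi -5.38 [647.3 117.4 208.6] [ 0.8 -2.9  4.8]
```

```bash
python3 -m handwheel '[[[1,0,0,0,-0.06],[1,0,0,0,0]]]'>/dev/null; sh q.sh
```

```text
24.55 M [-0.937 -0.375  0.569] psi -5.86 [647.3 117.5 208.5] [ 1.1 -4.5  5.4]
```

```bash
python3 -m handwheel '[[[1,0,0,0,-0.08],[1,0,0,0,0]]]'>/dev/null; sh q.sh; python3 -m handwheel '[[[1,0,0,0,0],[1,0,0,0,0]]]'>/dev/null; sh q.sh
```

```text
24.75 M [-1.212 -0.287  0.659] psi -6.49 [647.3 117.5 208.6] [ 1.6 -3.3  4.9]
24.95 M [-0.889 -0.308  0.678] psi -6.47 [647.3 117.5 208.6] [ 1.2 -3.   5.5]
```

```bash
python3 -m handwheel '[[[1,0,0,0,0.15],[1,0,0,0,0.15],[1,0,0,0,0]]]'>/dev/null; sh q.sh; python3 -m handwheel '[[[1,0,0,0,0.1],[1,0,0,0,0.1],[1,0,0,0,0]]]'>/dev/null; sh q.sh
```

```text
25.25 M [-1.196 -0.29   0.119] psi -4.09 [647.3 117.4 208.6] [ 1.5 -3.1  5.7]
25.55 M [-0.938 -0.307  0.007] psi -2.52 [647.3 117.4 208.6] [ 1.3 -4.   5.6]
```

Torque is released. Drawing the key out slowly.

```bash
python3 -m handwheel '[[[1,0,0,0.03,0],[1,0,0,0.06,0],[1,0,0,0.08,0],[1,0,0,0.08,0],[1,0,0,0,0]]]'>/dev/null; sh q.sh; python3 -m handwheel '[[[1,0,0,0.2,0],[1,0,0,0.4,0],[1,0,0,0.5,0],[1,0,0,0.5,0],[1,0,0,0.3,0],[1,0,0,0,0]]]'>/dev/null; sh q.sh
```

```text
26.05 M [ 0.004 -0.05   0.023] psi -2.61 [646.8 118.2 220.9] [-1.1  0.6 -2.3]
26.65 M [-0.015  0.042  0.008] psi -2.63 [647.4 117.8 318.5] [ 0.1  0.2 -2.3]
```

```bash
python3 -m handwheel '[[[1,-0.3,-0.4,0,1],[1,-0.3,-0.7,0,1],[1,-0.3,-0.7,0,1],[1,-0.3,-0.7,0,1],[1,-0.3,-0.7,0,1],[1,-0.26,-0.7,0,1],[1,0,-0.7,0,1],[1,0,-0.7,0,1],[1,0,-0.7,0,1],[1,0,-0.4,0,1]]]' >/dev/null; python3 -m handwheel '[[[1,0,-0.22,0,0],[1,0,0,0,0],[1,0,0,0,0],[1,0,0,0,0]]]' >/dev/null; sh q.sh
```

```text
28.05 M [ 0.015  0.013 -0.001] psi 77.34 [ 559.2 -212.2  315.7] [ 0.7 -0.8 -3.1]
```

```bash
python3 -m handwheel '[[[1,0.02,-0.03,-0.3,0],[1,0,0,-0.5,0],[1,0,0,-0.5,0],[1,0,0,-0.25,0],[1,0,0,0,0],[1,0,0,0,0],[1,0,0,0,0]]]' >/dev/null; sh q.sh
python3 - <<'E'
from rig import ctrl,optics
import cv2
from h import *
s=ctrl.sense();c=optics.capture("side");w=optics.capture("wrist")
T=s["eef_pos"]-[0,0,112.7];P=proj(c,[T,[560.4,-213.5,110]]);x,y=map(int,P[0]);print(P,x-50,y-60)
b=cv2.resize(c["img"][y-60:y+40,x-50:x+50],(400,400),interpolation=cv2.INTER_CUBIC);a=cv2.resize(w["img"][84:384,106:406],(400,400))
cv2.imwrite("pics/i.png",cv2.convertScaleAbs(np.hstack([a,b]),alpha=1.8))
E
```

```text
28.75 M [-0.009  0.025  0.004] psi 77.35 [ 560.6 -215.1  239.6] [ 0.7  0.3 -3.1]
[[264.46594846 144.23895407]
 [264.24153587 148.74393564]] 214 84
```

View pics/i.png

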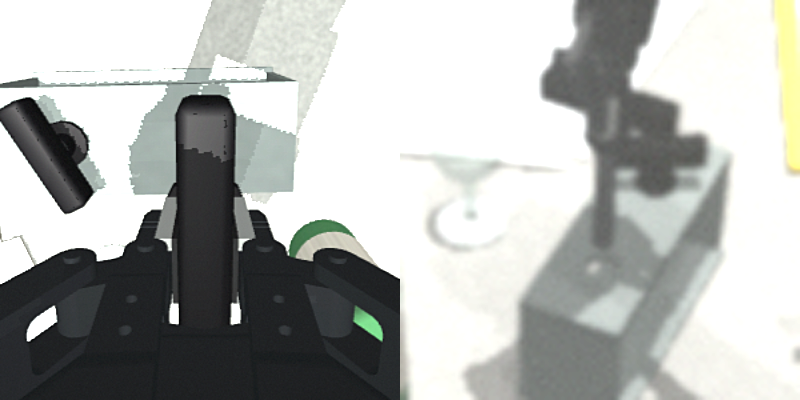

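The grip is unchanged: the bar sits at the same pixels, and the tip (603,247) is over the hole (600,265). Lowering with a guard.

```bash
cat > f.sh <<'E'
sh q.sh; python3 -c "
from rig import ctrl;import sys,numpy as np;f=ctrl.sense()['force'];sys.exit(int(f[2]>3 or np.hypot(*f[:2])>6))"
E
python3 -m handwheel '[[[1,0,0.03,-0.1,0],[1,0,0,-0.1,0],[1,0,0,0,0]]]' >/dev/null; sh f.sh && python3 -m handwheel '[[[1,0,0,-0.08,0],[1,0,0,-0.08,0],[1,0,0,0,0]]]' >/dev/null && sh f.sh && python3 -m handwheel '[[[1,0,0,-0.08,0],[1,0,0,-0.08,0],[1,0,0,0,0]]]' >/dev/null && sh f.sh &&  python3 -m handwheel '[[[1,0,0,-0.2,0],[1,0,0,-0.2,0],[1,0,0,0,0]]]' >/dev/null && sh f.sh && python3 -m handwheel '[[[1,0,0,-0.2,0],[1,0,0,-0.2,0],[1,0,0,-0.2,0],[1,0,0,0,0]]]' >/dev/null && sh f.sh && python3 -m handwheel '[[[1,0,0,-0.2,0],[1,0,0,-0.2,0],[1,0,0,0,0]]]' >/dev/null && sh f.sh
```

```text
29.15 M [-0.018  0.044 -0.026] psi 77.35 [ 559.8 -213.2  227. ] [-0.6 -0.  -3.2]
29.45 M [0.033 0.016 0.013] psi 77.35 [ 559.9 -213.4  219.3] [ 0.4  0.2 -3.3]
29.75 M [0.009 0.031 0.035] psi 77.35 [ 559.8 -213.3  211.3] [-0.1  0.1 -3.4]
30.05 M [-0.017 -0.022 -0.052] psi 77.34 [ 559.4 -213.   189.9] [-0.2  0.2 -3.9]
30.45 M [-0.028 -0.003  0.026] psi 77.35 [ 559.4 -213.1  160.1] [-0.1 -0.3 -3. ]
30.75 M [ 0.025  0.003 -0.002] psi 77.35 [ 559.4 -213.1  140.3] [ 0.3  0.4 -3.2]
```

```bash
python3 -m handwheel '[[[1,0,0,-0.1,0],[1,0,0,-0.1,0],[1,0,0,-0.06,0],[1,0,0,0,0]]]' >/dev/null; sh f.sh && python3 -m handwheel '[[[1,0,0,-0.03,0],[1,0,0,0,0]]]' >/dev/null && sh f.sh && python3 -m handwheel '[[[1,0,0,-0.02,0],[1,0,0,0,0]]]' >/dev/null && sh f.sh && python3 -m handwheel '[[[1,0,0,-0.02,0],[1,0,0,0,0]]]' >/dev/null && sh f.sh && python3 -m handwheel '[[[1,0,0,-0.02,0],[1,0,0,0,0]]]' >/dev/null && sh f.sh&& python3 -m handwheel '[[[1,0,0,-0.02,0],[1,0,0,0,0]]]' >/dev/null && sh f.sh
```

```text
31.15 M [ 0.044  0.033 -0.004] psi 77.35 [ 559.9 -213.4  128.6] [ 0.2 -0.4 -3.5]
31.35 M [-0.033  0.031 -0.044] psi 77.35 [ 560.1 -213.5  127.6] [ 0.1  0.9 -4.3]
31.55 M [-0.01  -0.009  0.037] psi 77.35 [ 560.1 -213.5  126.5] [-0.8 -0.2 -3.7]
31.75 M [-0.002  0.019 -0.037] psi 77.35 [ 560.  -213.4  125.4] [ 1.3  0.2 -3.9]
31.95 M [0.013 0.008 0.042] psi 77.35 [ 560.  -213.5  124.4] [-0.5 -0.  -3. ]
32.15 M [0.021 0.004 0.037] psi 77.35 [ 560.  -213.4  123.4] [-0.9  0.5 -3.9]
```

```bash
python3 -m handwheel '[[[1,0,0,-0.02,0],[1,0,0,0,0]]]' >/dev/null; sh f.sh && python3 -m handwheel '[[[1,0,0,-0.02,0],[1,0,0,0,0]]]' >/dev/null && sh f.sh && python3 -m handwheel '[[[1,0,0,-0.02,0],[1,0,0,0,0]]]' >/dev/null && sh f.sh
```

```text
32.35 M [0.014 0.038 0.067] psi 77.35 [ 560.1 -213.5  122.7] [-0.3  0.9 -1. ]
32.55 M [0.305 0.649 0.081] psi 77.35 [ 560.2 -213.6  122.7] [-3.4  2.1  5.6]
```

Collar seated. Releasing, rising and checking.

```bash
python3 -m handwheel '[[[0.4,0,0,0,0],[0,0,0,0,0],[0,0,0,0,0],[0,0,0,0,0],[0,0,0,0,0]]]' 20; python3 -m handwheel '[[[0,0,0,0.1,0],[0,0,0,0.2,0],[0,0,0,0.4,0],[0,0,0,0.6,0],[0,0,0,0.6,0],[0,-0.3,0.3,0.6,0],[0,-0.6,0.6,0.4,0],[0,-0.8,0.8,0,0],[0,-0.6,0.6,0,0],[0,0,0,0,0]]]'
python3 - <<'E'
from rig import ctrl,optics
import cv2
from h import *
c=optics.capture("side");t=optics.capture("top")
x,y=map(int,proj(c,[[560,-213,110]])[0]);X,Y=map(int,proj(t,[[560,-213,150]])[0])
f=lambda i,x,y:cv2.resize(i[y-50:y+50,x-50:x+50],(400,400),interpolation=cv2.INTER_CUBIC)
cv2.imwrite("pics/j.png",cv2.convertScaleAbs(np.hstack([f(c["img"],x,y),f(t["img"],X,Y)]),alpha=1.6))
E
```

```text
time_s: 33.05
eef_pos: [560.1, -213.5, 121.5]
ee_rot: [0.0, 0.11, 0.994, -0.0]
force: [-0.1, -0.3, -0.4]
grip_width: 0.498
grip_force: 0.0
time_s: 34.05
eef_pos: [447.2, -100.2, 268.0]
ee_rot: [0.0, 0.109, 0.994, -0.0]
force: [-0.0, -1.3, -0.3]
grip_width: 0.499
grip_force: 0.0
```

View pics/j.png

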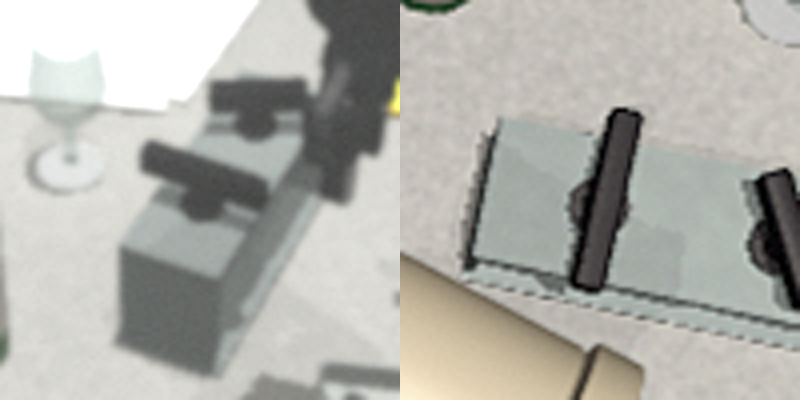

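The key hangs upright in its own hole, with its bar at (205,175) in the side crop and (607,200) in the top crop. The other key is untouched and the arm is clear.

```bash
python3 -c "
from rig import ctrl;print(ctrl.finish_job())"
```

```text
the job is handed in; nothing more can be done
None
```

The plain-end bearing-cap screw came up solid at about 0.67 N m after roughly 60° clockwise, the 14 mm key is hanging upright back in its own rack hole, and the job was handed in at about 34 s.

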